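# Let the large grinding ball out of the feeder

### The job

Push the steel catch tray sideways along its track, fully to the stop under the mouth of the lane that holds the larger grinding ball, then press the outer end of that lane's rocker down so that its gate lifts and the ball rolls into the tray, and let the rocker come back up to shut the gate. Only push and press with the fingertips: do not touch or lift either ball, keep the smaller ball behind its gate, and leave everything else where it stands.

Things in the scene. Friction and masses are not known exactly. Their poses are not given: they have to be found in the camera images.
- feeder: two-lane grinding-ball feeder, fixed; origin on the work surface at its middle; its x points uphill along the lanes (away from the robot at yaw 0), its y to its left. Plywood base 5 mm thick: x -150 to 100, y -140 to 140 mm. Rocker pivots at x -10, y +125 and -125, 100 mm up, between plywood cheeks 110 mm high
- mouth_left (a point): middle of the lower floor edge (the mouth) of the left lane, feeder x -70, y +50, 48 mm above the work surface. The lane is an open dark wooden channel 38 mm wide inside, sloping 7 degrees down to feeder -x, walls 14 mm high, back end 95 mm above the work surface; shut at feeder x -10 by a steel tongue (the gate) hanging from its rocker
- mouth_right (a point): the same for the right lane, feeder y -50
- rocker_left (a joint): angle (rad) of the left (feeder +y) rocker, a wooden beam across the feeder whose inner end carries the left lane's gate: 0 = level, gate shut; 0.5 = outer end fully down, gate fully up; the large ball passes above about 0.4. A spring returns it to 0 when released; about 2 N at the paddle centre starts it, about 5 N holds it fully down
- rocker_right (a joint): the same for the right (feeder -y) rocker and right lane
- paddle_left (a point): middle of the upper face of the left rocker's outer end, a flat wooden paddle 44 x 45 mm, 8 mm thick, 70 mm outward from its pivot (feeder x -10, y +195), 104 mm above the work surface when level; sinks about 34 mm at full press
- paddle_right (a point): the same for the right rocker (feeder x -10, y -195)
- tray (a joint): position (m) of the catch tray along the feeder's y: +0.050 = at the stop under the left lane's mouth, -0.050 = at the stop under the right lane's mouth, 0 = between; stays where it is left, takes about 2 N to slide
- tray_center (a point): centre of the inner floor of the open steel catch tray, at feeder x -105, 12 mm above the work surface; tray 80 mm (feeder x) by 70 mm (feeder y) outside, walls 4 mm, rim 36 mm above the work surface; slides only along the feeder's y. Low end stops, 12 mm high, at feeder y +94 and -94
- big_ball_center (a point): centre of the larger white ceramic grinding ball, 34 mm diameter, loose, resting behind the gate of either the left or the right lane
- small_ball_center (a point): centre of the smaller white ceramic grinding ball, 20 mm diameter, loose, resting behind the gate of the other lane
- bottle: ash-glazed stoneware bottle, grey-green, 72 mm wide, 165 mm tall, loose behind the feeder; origin under its centre
- banding_tool: steel banding tool, 180 mm long, 16 mm thick, lying behind the feeder; origin under its middle
- sprig_mould: red clay sprig mould, disc 72 mm wide, 22 mm high, loose on the feeder's right (-y) beside the tray; origin under its centre
- vial: cork-stoppered glass test vial, 22 mm wide, 76 mm tall, standing loose on the feeder's left (+y) beside the tray; origin under its centre
- glaze_bowl: blue glazed bowl, 110 mm wide, 50 mm high, well to the right; origin under its centre
- glaze_brush: glaze brush lying well to the left; origin under its middle

How it is judged (in metres and radians):
On the way, in this order (a step that is already met when the one before it is completed fails the run):
1. the tray is at the stop under the large ball's lane, the ball still behind its gate (((y of small_ball_center in the frame of feeder below 0 m and value of joint tray above 0.04 m) or (y of small_ball_center in the frame of feeder above 0 m and value of joint tray below -0.04 m)) and x of big_ball_center in the frame of feeder above -0.01 m), for 0.1 s.
2. that lane's rocker is pressed down and its gate lifted (((y of small_ball_center in the frame of feeder below 0 m and value of joint rocker_left above 0.3 rad) or (y of small_ball_center in the frame of feeder above 0 m and value of joint rocker_right above 0.3 rad))), for 0.1 s.
At the end, for the whole second after the job is handed in: The large ball lies on the tray's floor, as good as still (under 0.1 m/s), the tray within 10 mm of its stop under that lane, both rockers back within 0.05 rad of level, the small ball still behind its gate (x of big_ball_center in the frame of tray_center between -0.034 and 0.034 m and y of big_ball_center in the frame of tray_center between -0.03 and 0.03 m and z of big_ball_center in the frame of tray_center between 0.008 and 0.024 m and ((y of small_ball_center in the frame of feeder below 0 m and value of joint tray above 0.04 m) or (y of small_ball_center in the frame of feeder above 0 m and value of joint tray below -0.04 m)) and value of joint each of rocker_left, rocker_right below 0.05 rad and linear speed of big_ball below 0.1 m/s and x of small_ball_center in the frame of feeder above -0.01 m and distance of small_ball_center from where it was at the start of the episode below 0.03 m); the robot touches nothing.
It fails at once if a ball is touched by the robot (contact force between any of the fingers, the arm and big_ball above 0.3 N or contact force between any of the fingers, the arm and small_ball above 0.3 N).
It fails at once if a ball is lifted (height (world z) of any of big_ball_center, small_ball_center above 0.12 m).
It fails at once if the small ball leaves its place behind the gate (distance of small_ball_center from where it was at the start of the episode above 0.03 m).
It fails at once if a bystander is moved more than 30 mm or tipped over (distance of any of bottle, banding_tool, sprig_mould, vial, glaze_bowl, glaze_brush from where it was at the start of the episode above 0.03 m or angle between any of bottle, vial's own z axis and vertical above 0.5 rad).
It also fails if it takes over 48 s, if anything falls off the work surface, if the arm or the gripper's body presses on something with over 40 N, if the wrist force passes 120 N, or if a joint passes its speed limit or range.

### The arm

A 7-joint arm with a two-finger parallel gripper is mounted at the origin on the work surface. World frame = base frame: x ahead of the robot, y to its left, z up, the work surface at z = 0. Lengths are in mm, angles in rad, forces in N, time in s.
With the tool pointing down it reaches from about 425 to 800 mm from the base axis. Payload 8.3 kg.
Tool frame: the origin (TCP) lies at the very end of the fingers, on their centre line; the grasp point (between the pads) lies 19 mm behind it (manip.grasp_offset is the distance from the TCP to the grasp point, in mm); z points along the fingers, x is the direction in which the jaws open and shut, and the axes are right-handed (so a half turn about z gives the same grasp; the last joint's range is limited). The gripper opens to 85 mm and grips with 20 to 120 N. Pads are 22 mm wide; open, the fingers measure 114 mm over their backs; the gripper's body (76 mm by 85 mm) begins 54 mm behind the grasp point. The pads swing forward as they close: fully open they stand 13 mm farther back than shut.
Start: joints at [-1.335, 0.383, 0.016, 1.37, -0.006, 1.388, -0.046], TCP at [183.929, 597.303, 195.879] pointing down, gripper open.
Joint ranges: [-2.95, 2.95], [-0.25, 2.06], [-1.52, 1.56], [0.18, 2.33], [-1.44, 4.58], [0.02, 2.06], [-3.01, 3.01]. Speed limits (rad/s): [2.39, 2.39, 3.01, 3.01, 3.14, 3.14, 3.14].

### API

Orientations are given as a unit quaternion [x, y, z, w].
In Python, from cell import manip gives the robot as it stands.
- The arm moves only by the shell command python3 -m handwheel 'ROWS' [FORCE]. ROWS is JSON, a list of rows, each an object of numbers: "x", "y", "z": the shift along the tool's x, y, z in mm; "wx", "wy", "wz": the turn, a rotation vector about the tool's x, y, z in rad; "grip": the gripper's target within -1 to 1 (fully open at 1, half-way at 0, shut at -1). In form: [{"x": .., "y": .., "z": .., "wx": .., "wy": .., "wz": .., "grip": ..}, ...]. A call has exactly 8 rows; each row is the pose to reach, as a shift and turn from the pose measured when the call began, along the tool's axes at that moment; what a row does not reach only later rows make up. A row lasts 1/10 s, in which the tool goes at most 50 mm and 8.59 degrees, less where a joint would pass 70% of its speed; a pose out of reach is approached as far as the arm can. A call with a gripper value outside its range is refused whole. The fingers move at their own pace and stop on an object; FORCE is the grip in N (left out, the last holds). Time passes only in rows, so rows that repeat a pose let the fingers close, or fill a call up. It gives the time, the measured TCP pose, the force and the opening at its end, in the units of the state.
- manip.sense(): the state, without advancing time (a new reading comes with each control period).
- manip.camera(name): name is "side" or "top"; returns the picture (480x640x3 uint8, blue, green, red); there is no depth.
- manip.get_calibration(name): a dict with "K" (3x3 intrinsics, pixels), "R" (3x3) and "t" (3): a world point X has camera coordinates R X + t. Camera axes: x right, y down, z forward; pixel columns grow to the right and rows downward; lengths in mm; the calibration is good to about 2 mm. A picture is of the moment at which its call begins. get_calibration takes no time and is no camera call.
- manip.close_job(): hands the job in, once; it reports no verdict.
The state is a dict: "t": time; "qpos": joint angles; "joint_velocities": joint speeds; "joint_torque": joint torques, N m; "ee_pos": TCP position; "tcp_rot": TCP orientation; "wrist_force": force on the tool from outside, world axes, zero at the start; "wrist_torque": the same for the moment, N m; "grip_width": opening from 0.0 (shut) to 1.0 (fully open).
Only numpy, scipy, OpenCV 4.12 (cv2) and the standard library are available. Lean on these libraries where they do the work, as an engineer would, in place of code of your own. Each camera call takes 0.05 s, during which the arm holds its last target.

## Working session

There is one attempt and no reset: what is moved stays moved. The work goes in short steps, Python scripts to look and compute and a shell command to move; the robot and the scene stay as the last step left them, time stands still between calls to the robot, and variables do not carry over. Pictures are saved under pics/ and viewed, and the job is handed in when it is done.

```bash
mkdir -p pics; ls; python3 - <<'E'
from cell import manip
import cv2
for n in("side","top"):
    cv2.imwrite(f"pics/{n}0.png",manip.camera(n)); c=manip.get_calibration(n); print(n,c)
s=manip.sense(); print({k:s[k] for k in("t","ee_pos","tcp_rot","wrist_force","grip_width")})
E
```

```text
pics
side {'K': array([[441.88960308,   0.        , 317.16348393],
       [  0.        , 441.88960308, 241.63739587],
       [  0.        ,   0.        ,   1.        ]]), 'R': array([[ 0.7441906 , -0.66785799, -0.01208517],
       [-0.40269988, -0.43414462, -0.80582334],
       [ 0.53292884,  0.60455286, -0.59203268]]), 't': array([-419.69623736,  318.35879955,  812.95468874])}
top {'K': array([[484.19638557,   0.        , 325.64189245],
       [  0.        , 484.19638557, 240.4540457 ],
       [  0.        ,   0.        ,   1.        ]]), 'R': array([[-0.00562302, -0.99983824, -0.01708458],
       [-0.99303639,  0.00759361, -0.11756305],
       [ 0.11767377,  0.01630455, -0.99291845]]), 't': array([  17.34949311,  607.07475911, 1125.59356424])}
{'t': 0.1, 'ee_pos': array([183.81528906, 596.83121259, 194.98593113]), 'tcp_rot': array([ 8.04473298e-01,  5.93988186e-01, -6.85345525e-04,  5.27571441e-04]), 'wrist_force': array([-0.66778209,  0.41118221, -1.1708677 ]), 'grip_width': 1.0005104925841755}
```

View pics/side0.png

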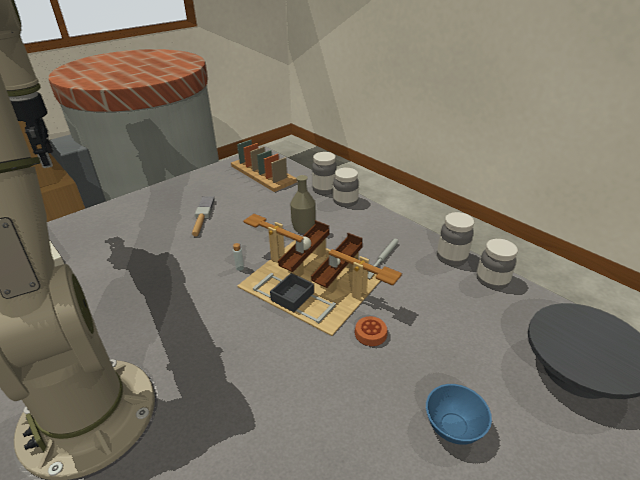

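View pics/top0.png

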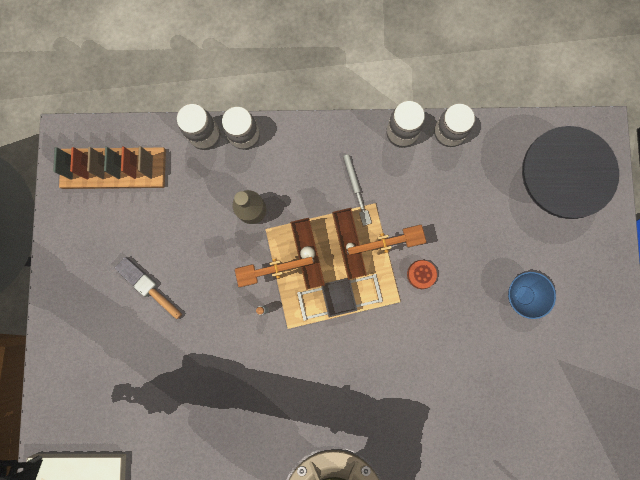

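The big ball is in the left lane (top view around 306,254) and the small one is in the right lane (around 350,246). The tray sits mid-track at (341,297). I'll zoom in next.

```bash
python3 - <<'E'
import cv2
t=cv2.imread("pics/top0.png")[190:340,220:440]; cv2.imwrite("pics/topz.png",cv2.resize(t,None,fx=3.6,fy=3.6,interpolation=cv2.INTER_CUBIC))
t=cv2.imread("pics/side0.png")[170:350,215:415]; cv2.imwrite("pics/sidez.png",cv2.resize(t,None,fx=3.3,fy=3.3,interpolation=cv2.INTER_CUBIC))
E
```

```text
(no output)
```

View pics/topz.png

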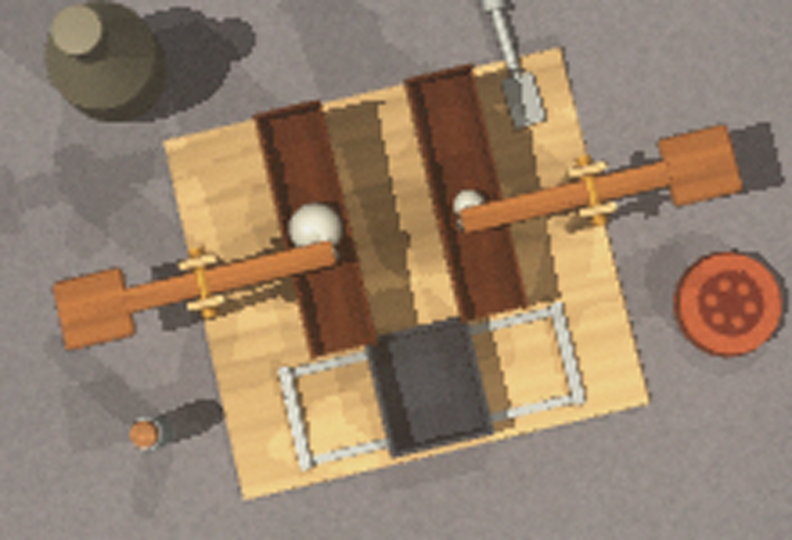

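View pics/sidez.png

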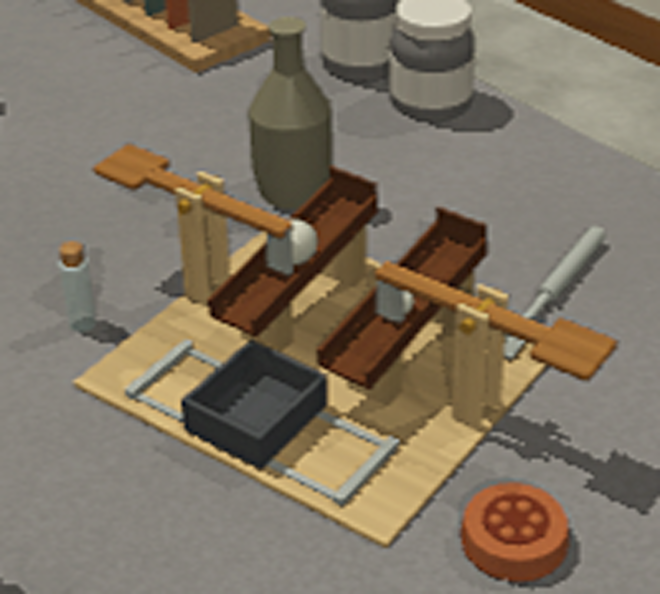

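```bash
cat > h.py <<'E'
from cell import manip
import numpy as np
def proj(n,P):
    c=manip.get_calibration(n); q=np.atleast_2d(P)@c["R"].T+c["t"]; q=q@c["K"].T; return q[:,:2]/q[:,2:]
def ray(n,uv,z):
    c=manip.get_calibration(n); d=c["R"].T@np.linalg.solve(c["K"],[*uv,1]); o=-c["R"].T@c["t"]; return o+d*(z-o[2])/d[2]
def F(p,X):
    x,y,a=p; X=np.atleast_2d(X); c,s=np.cos(a),np.sin(a)
    return np.c_[x+c*X[:,0]-s*X[:,1],y+s*X[:,0]+c*X[:,1],X[:,2]]
E
python3 - <<'E'
from h import *
from scipy.optimize import least_squares
top=[((165,142),(100,140,5)),((562,48),(100,-140,5)),((648,403),(-150,-140,5)),((245,498),(-150,140,5)),((95,309),(-10,195,104)),((701,164),(-10,-195,104))]
side=[((75,383),(-150,140,5)),((390,545),(-150,-140,5)),((132,166),(-10,195,104)),((575,347),(-10,-195,104))]
T=np.array([[u/3.6+220,v/3.6+190] for (u,v),_ in top]);TX=np.array([x for _,x in top],float)
S=np.array([[u/3.3+215,v/3.3+170] for (u,v),_ in side]);SX=np.array([x for _,x in side],float)
f=lambda p:np.r_[(proj("top",F(p,TX))-T).ravel(),(proj("side",F(p,SX))-S).ravel()]
ft=lambda p:(proj("top",F(p,TX))-T).ravel()
for g in(f,ft):
    r=least_squares(g,[550,0,.2]); print(r.x,np.round(f(r.x).reshape(-1,2),1).tolist())
    p=r.x
    if g is f: np.save("p.npy",p)
p=np.load("p.npy")
inv=lambda w:(lambda d:(np.cos(p[2])*d[0]+np.sin(p[2])*d[1],-np.sin(p[2])*d[0]+np.cos(p[2])*d[1]))(w[:2]-p[:2])
z=lambda u,v:(u/3.6+220,v/3.6+190)
for n,uv,h in[("tray rim",(368,348),36),("",(465,318),36),("",(493,435),36),("",(388,456),36),("bigball",(315,226),75),("vialtop",(145,434),76),("mould",(730,303),22)]:
    w=ray("top",z(*uv),h); print(n,w.round(),np.round(inv(w),1))
E
```

```text
[5.74064695e+02 2.98897551e+00 2.26466345e-01] [[-0.1, -0.3], [-0.4, -0.1], [0.7, 0.1], [0.0, 0.6], [-0.1, -0.0], [0.3, 0.3], [-0.1, -0.1], [-0.4, 0.0], [-0.0, -1.0], [0.6, -0.5]]
[5.74311063e+02 3.19853347e+00 2.25668537e-01] [[-0.1, -0.4], [-0.4, -0.2], [0.6, 0.1], [-0.1, 0.5], [-0.2, -0.2], [0.2, 0.2], [-0.1, -0.3], [-0.5, -0.1], [0.1, -1.1], [0.5, -0.5]]
tray rim [497.  22.  36.] [-71.   35.9]
 [516. -42.  36.] [-66.5 -30.9]
 [440. -59.  36.] [-145.   -30.7]
 [426.   9.  36.] [-142.5   39.3]
bigball [574.  55.  75.] [11.7 50.5]
vialtop [442. 163.  76.] [-92.3 185.2]
mould [ 526. -219.   22.] [ -97.1 -205.6]
```

```bash
cat >> h.py <<'E'
p=np.load("p.npy")
def inv(w):
    d=np.array(w[:2])-p[:2];c,s=np.cos(p[2]),np.sin(p[2]); return np.array([c*d[0]+s*d[1],-s*d[0]+c*d[1]])
def go(X,world=False):
    """shift in tool axes + rotvec to be tool-down with tool x = feeder x"""
    from scipy.spatial.transform import Rotation as Ro
    s=manip.sense(); R=Ro.from_quat(s["tcp_rot"])
    w=np.array(X,float) if world else F(p,X)[0]
    c,sn=np.cos(p[2]),np.sin(p[2])
    D=Ro.from_matrix(np.array([[c,sn,0],[sn,-c,0],[0,0,-1]]))
    print("t",round(s["t"],2),"feeder",inv(s["ee_pos"]).round(1),"z",s["ee_pos"][2].round(1),"F",s["wrist_force"].round(1),"g",round(s["grip_width"],2))
    print("shift",(R.inv().apply(w-s["ee_pos"])).round(1),"rot",(R.inv()*D).as_rotvec().round(3),"world",w.round())
E
python3 - <<'E'
from h import *
go([450,300,170],True); go([-107,-62,150])
print(inv(ray("top",(245,205),100)), inv(ray("top",(220+80/3.6,190+30/3.6),165)))
E
```

```text
t 0.1 feeder [-246.9  666.3] z 195.0 F [-0.7  0.4 -1.2] g 1.0
shift [-205.3  341.8   25.4] rot [1.000e-03 2.000e-03 1.046e+00] world [450. 300. 170.]
t 0.1 feeder [-246.9  666.3] z 195.0 F [-0.7  0.4 -1.2] g 1.0
shift [-559.9  486.3   46. ] rot [1.000e-03 2.000e-03 1.046e+00] world [484. -81. 150.]
[149.4816954  164.32099152] [150.12374821 158.16919998]
```

```bash
python3 -m handwheel '[{"x":-15,"y":25,"z":0,"wz":0.1,"grip":-1},{"x":-45,"y":70,"z":3,"wz":0.25,"grip":-1},{"x":-75,"y":120,"z":6,"wz":0.4,"grip":-1},{"x":-103,"y":170,"z":10,"wz":0.55,"grip":-1},{"x":-130,"y":215,"z":15,"wz":0.7,"grip":-1},{"x":-157,"y":260,"z":20,"wz":0.85,"grip":-1},{"x":-183,"y":305,"z":25,"wz":1.0,"grip":-1},{"x":-205,"y":342,"z":25,"wz":1.046,"grip":-1}]' 40; python3 -c "
from h import *
go([-107,-62,150])"
```

```text
t 0.1 feeder [-246.9  666.3] z 195.0 F [-0.7  0.4 -1.2] g 1.0
shift [-559.9  486.3   46. ] rot [1.000e-03 2.000e-03 1.046e+00] world [484. -81. 150.]invalid input
```

```bash
python3 -m handwheel '[{"x":-15,"y":25,"z":0,"wx":0,"wy":0,"wz":0.1,"grip":-1},{"x":-45,"y":70,"z":3,"wx":0,"wy":0,"wz":0.25,"grip":-1},{"x":-75,"y":120,"z":6,"wx":0,"wy":0,"wz":0.4,"grip":-1},{"x":-103,"y":170,"z":10,"wx":0,"wy":0,"wz":0.55,"grip":-1},{"x":-130,"y":215,"z":15,"wx":0,"wy":0,"wz":0.7,"grip":-1},{"x":-157,"y":260,"z":20,"wx":0,"wy":0,"wz":0.85,"grip":-1},{"x":-183,"y":305,"z":25,"wx":0,"wy":0,"wz":1.0,"grip":-1},{"x":-205,"y":342,"z":25,"wx":0,"wy":0,"wz":1.046,"grip":-1}]' 40; python3 -c "
from h import *
go([-107,-62,150])"
```

```text
t: 0.9
ee_pos: [437.0, 313.5, 170.4]
tcp_rot: [0.994, 0.11, -0.001, 0.001]
wrist_force: [1.9, 1.5, -0.4]
grip_width: 0.002
t 0.9 feeder [-63.8 333.3] z 170.4 F [ 1.9  1.5 -0.4] g 0.0
shift [-40.8 395.5  21.3] rot [ 0.002  0.002 -0.006] world [484. -81. 150.]
```

```bash
python3 -m handwheel '[{"x":-5,"y":45,"z":0,"wx":0,"wy":0,"wz":0,"grip":-1},{"x":-10,"y":95,"z":0,"wx":0,"wy":0,"wz":0,"grip":-1},{"x":-15,"y":145,"z":0,"wx":0,"wy":0,"wz":0,"grip":-1},{"x":-20,"y":195,"z":0,"wx":0,"wy":0,"wz":0,"grip":-1},{"x":-25,"y":245,"z":0,"wx":0,"wy":0,"wz":0,"grip":-1},{"x":-30,"y":295,"z":0,"wx":0,"wy":0,"wz":0,"grip":-1},{"x":-35,"y":345,"z":0,"wx":0,"wy":0,"wz":0,"grip":-1},{"x":-41,"y":395,"z":0,"wx":0,"wy":0,"wz":-0.006,"grip":-1}]'; python3 -c "
from h import *
go([-107,-62,24])"
```

```text
t: 1.7
ee_pos: [483.0, -80.9, 171.3]
tcp_rot: [0.994, 0.113, -0.001, 0.001]
wrist_force: [1.4, 0.3, 0.4]
grip_width: -0.002
t 1.7 feeder [-107.6  -61.3] z 171.3 F [1.4 0.3 0.4] g -0.0
shift [  0.8   0.5 147.3] rot [0.001 0.001 0.001] world [484. -81.  24.]
```

Descend in the gap on the tray's right side, stopping at about z 24.

```bash
python3 -m handwheel '[{"x":0,"y":0,"z":15,"wx":0,"wy":0,"wz":0,"grip":-1},{"x":0,"y":0,"z":40,"wx":0,"wy":0,"wz":0,"grip":-1},{"x":0,"y":0,"z":65,"wx":0,"wy":0,"wz":0,"grip":-1},{"x":0,"y":0,"z":90,"wx":0,"wy":0,"wz":0,"grip":-1},{"x":0,"y":0,"z":105,"wx":0,"wy":0,"wz":0,"grip":-1},{"x":0,"y":0,"z":110,"wx":0,"wy":0,"wz":0,"grip":-1},{"x":0,"y":0,"z":110,"wx":0,"wy":0,"wz":0,"grip":-1},{"x":0,"y":0,"z":110,"wx":0,"wy":0,"wz":0,"grip":-1}]'; python3 - <<'E'
from h import *
import cv2
for n,(a,b,c,d) in {"side":(150,350,200,420),"top":(180,340,220,440)}.items():
    cv2.imwrite(f"pics/{n}1.png",cv2.resize(manip.camera(n)[a:b,c:d],None,fx=2.8,fy=2.8,interpolation=cv2.INTER_CUBIC))
go([-107,-62,24])
E
```

```text
t: 2.5
ee_pos: [483.4, -81.2, 62.0]
tcp_rot: [0.994, 0.113, -0.0, 0.001]
wrist_force: [-0.5, -0.1, -0.1]
grip_width: 0.003
t 2.6 feeder [-107.   -61.7] z 62.2 F [-0.2 -0.2 -0.1] g 0.0
shift [ 0.   0.3 38.2] rot [ 0.002 -0.     0.001] world [484. -81.  24.]
```

View pics/side1.png

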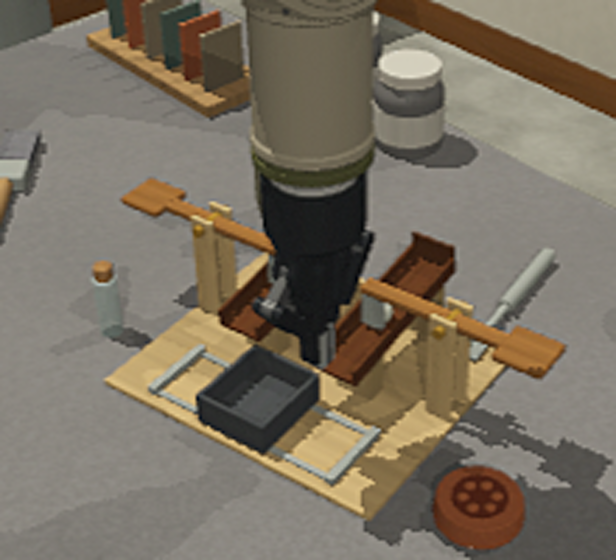

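View pics/top1.png

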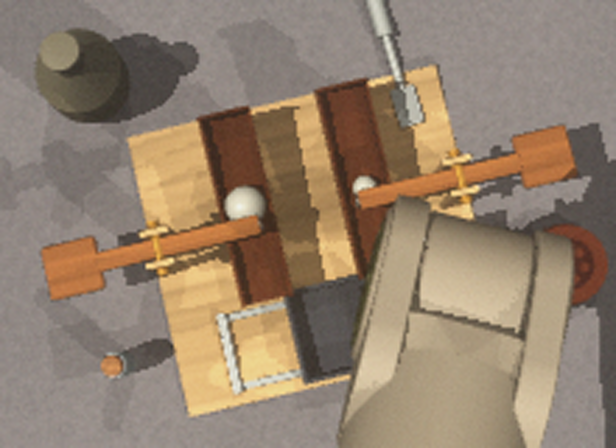

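The fingertip is above the gap right of the tray, and the vial and mould are untouched. I'll shift a little to −x for clearance from the lane mouth and go down to z≈24.

```bash
python3 -m handwheel '[{"x":-5,"y":0,"z":0,"wx":0,"wy":0,"wz":0,"grip":-1},{"x":-10,"y":0,"z":5,"wx":0,"wy":0,"wz":0,"grip":-1},{"x":-10,"y":0,"z":15,"wx":0,"wy":0,"wz":0,"grip":-1},{"x":-10,"y":0,"z":25,"wx":0,"wy":0,"wz":0,"grip":-1},{"x":-10,"y":0,"z":35,"wx":0,"wy":0,"wz":0,"grip":-1},{"x":-10,"y":0,"z":38,"wx":0,"wy":0,"wz":0,"grip":-1},{"x":-10,"y":0,"z":38,"wx":0,"wy":0,"wz":0,"grip":-1},{"x":-10,"y":0,"z":38,"wx":0,"wy":0,"wz":0,"grip":-1}]'; python3 - <<'E'
from h import *
go([-117,4,24])
E
```

```text
t: 3.4
ee_pos: [474.0, -83.6, 24.2]
tcp_rot: [0.994, 0.113, 0.0, 0.001]
wrist_force: [-0.4, 0.7, 0.1]
grip_width: -0.001
t 3.4 feeder [-116.9  -61.9] z 24.2 F [-0.4  0.7  0.1] g -0.0
shift [ -0.  -65.9   0.1] rot [ 0.002 -0.     0.   ] world [459. -19.  24.]
```

```bash
python3 -m handwheel '[{"x":0,"y":-4,"z":0,"wx":0,"wy":0,"wz":0,"grip":-1},{"x":0,"y":-10,"z":0,"wx":0,"wy":0,"wz":0,"grip":-1},{"x":0,"y":-16,"z":0,"wx":0,"wy":0,"wz":0,"grip":-1},{"x":0,"y":-22,"z":0,"wx":0,"wy":0,"wz":0,"grip":-1},{"x":0,"y":-28,"z":0,"wx":0,"wy":0,"wz":0,"grip":-1},{"x":0,"y":-34,"z":0,"wx":0,"wy":0,"wz":0,"grip":-1},{"x":0,"y":-40,"z":0,"wx":0,"wy":0,"wz":0,"grip":-1},{"x":0,"y":-44,"z":0,"wx":0,"wy":0,"wz":0,"grip":-1}]'; python3 - <<'E'
from h import *
go([-117,4,24])
E
```

```text
t: 4.2
ee_pos: [464.0, -40.0, 24.1]
tcp_rot: [0.994, 0.114, 0.0, 0.001]
wrist_force: [-0.2, 0.3, -0.3]
grip_width: 0.002
t 4.2 feeder [-116.9  -17.2] z 24.1 F [-0.2  0.3 -0.3] g 0.0
shift [ -0.  -21.2   0.1] rot [ 0.002 -0.     0.001] world [459. -19.  24.]
```

```bash
python3 -m handwheel '[{"x":0,"y":-3,"z":0,"wx":0,"wy":0,"wz":0,"grip":-1},{"x":0,"y":-6,"z":0,"wx":0,"wy":0,"wz":0,"grip":-1},{"x":0,"y":-9,"z":0,"wx":0,"wy":0,"wz":0,"grip":-1},{"x":0,"y":-12,"z":0,"wx":0,"wy":0,"wz":0,"grip":-1},{"x":0,"y":-14,"z":0,"wx":0,"wy":0,"wz":0,"grip":-1},{"x":0,"y":-16,"z":0,"wx":0,"wy":0,"wz":0,"grip":-1},{"x":0,"y":-17,"z":0,"wx":0,"wy":0,"wz":0,"grip":-1},{"x":0,"y":-18,"z":0,"wx":0,"wy":0,"wz":0,"grip":-1}]'; python3 - <<'E'
from h import *
import cv2
for n,(a,b,c,d) in {"side":(150,350,200,420),"top":(180,340,220,440)}.items():
    cv2.imwrite(f"pics/{n}2.png",cv2.resize(manip.camera(n)[a:b,c:d],None,fx=2.8,fy=2.8,interpolation=cv2.INTER_CUBIC))
go([-117,4,24])
E
```

```text
t: 5.0
ee_pos: [459.9, -22.5, 24.1]
tcp_rot: [0.994, 0.113, 0.0, 0.001]
wrist_force: [0.3, -0.5, -0.4]
grip_width: 0.001
t 5.1 feeder [-117.     0.9] z 24.1 F [-0.2 -0.6  0.7] g -0.0
shift [-0.  -3.1  0.1] rot [ 0.002 -0.     0.001] world [459. -19.  24.]
```

View pics/side2.png

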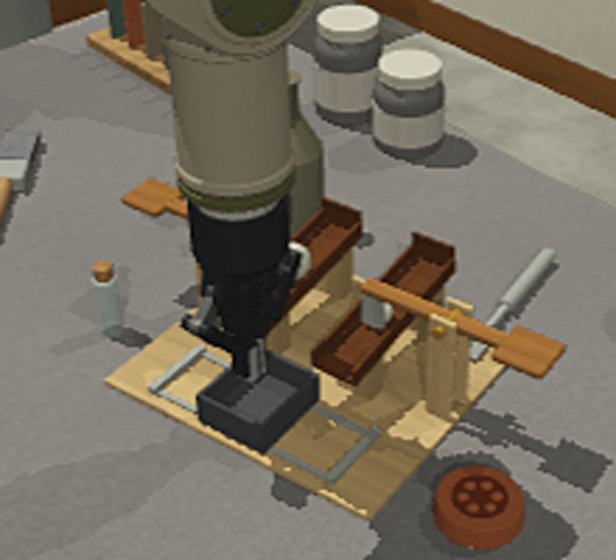

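View pics/top2.png

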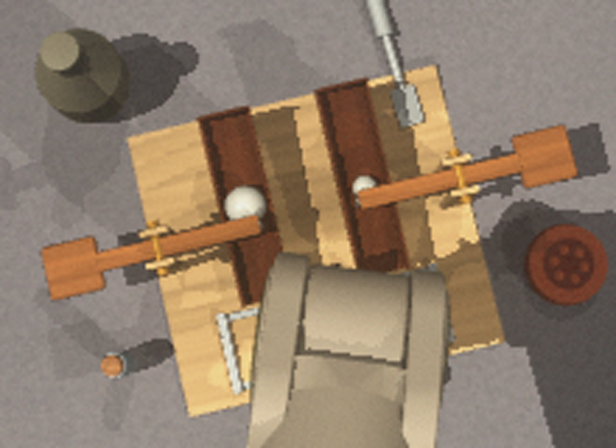

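```bash
python3 - <<'E'
from h import *
import cv2
s=manip.sense(); print(s["ee_pos"],s["qpos"].round(3))
def show(n,P,off): return ((proj(n,P)-off)*2.8).round(0).tolist()
print("now",show("side",s["ee_pos"],(200,150)),"side1",show("side",[483.4,-81.2,62],(200,150)))
y=3
for X in [(-145,38,36),(-65,38,36),(-65,-32,36),(-145,-32,36),(-105,3,12)]: print(X,show("side",F(p,X),(200,150)))
E
```

```text
[459.88967388 -22.39534216  24.06065835] [-0.586  0.229  0.633  2.041 -0.167  0.922  0.363]
now [[253.0, 405.0]] side1 [[320.0, 394.0]]
(-145, 38, 36) [[196.0, 396.0]]
(-65, 38, 36) [[255.0, 344.0]]
(-65, -32, 36) [[321.0, 375.0]]
(-145, -32, 36) [[263.0, 430.0]]
(-105, 3, 12) [[260.0, 406.0]]
```

The tray hasn't moved, and the fingertip looks higher than reported: in the first side view the tip was seen near row 362, where row 394 was expected. I'll check this at finer scale.

```bash
python3 - <<'E'
from h import *
import cv2
print("grasp_offset",manip.grasp_offset, [a for a in dir(manip) if a[0]!="_"])
im=manip.camera("side"); s=manip.sense(); uv=proj("side",s["ee_pos"])[0]; print(uv,s["ee_pos"])
cv2.imwrite("pics/side3_raw.png",im)
a,c=250,255
z=cv2.resize(im[a:a+80,c:c+90],None,fx=8,fy=7.5,interpolation=cv2.INTER_NEAREST)
z=cv2.resize(im[a:a+75,c:c+90],None,fx=8,fy=8,interpolation=cv2.INTER_NEAREST)
cv2.circle(z,(int((uv[0]-c)*8),int((uv[1]-a)*8)),5,(0,0,255),1)
cv2.imwrite("pics/side3.png",z)
E
```

```text
grasp_offset 18.700000000000003 ['Unreachable', 'camera', 'close_job', 'get_calibration', 'grasp_offset', 'sense']
[290.26975698 294.60165354] [459.93628225 -22.47098922  24.09689347]
```

View pics/side3.png

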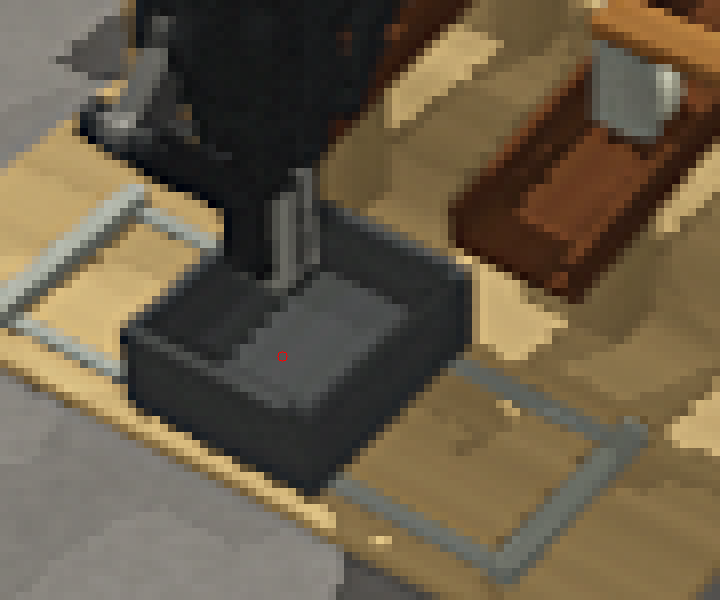

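```bash
python3 - <<'E'
from h import *
import cv2
im=cv2.imread("pics/side3_raw.png")
z=cv2.resize(im[205:310,240:345],None,fx=5.7,fy=5.7,interpolation=cv2.INTER_CUBIC)
# gamma brighten
z=(255*(z/255.)**.5).astype('uint8'); cv2.imwrite("pics/side4.png",z)
tip=(255+290/8,250+290/8)
for h in(40,44,48,52): print(h,inv(ray("side",tip,h)).round(1))
E
```

```text
40 [-106.3    5.3]
44 [-109.7    2.4]
48 [-113.1   -0.5]
52 [-116.5   -3.4]
```

View pics/side4.png

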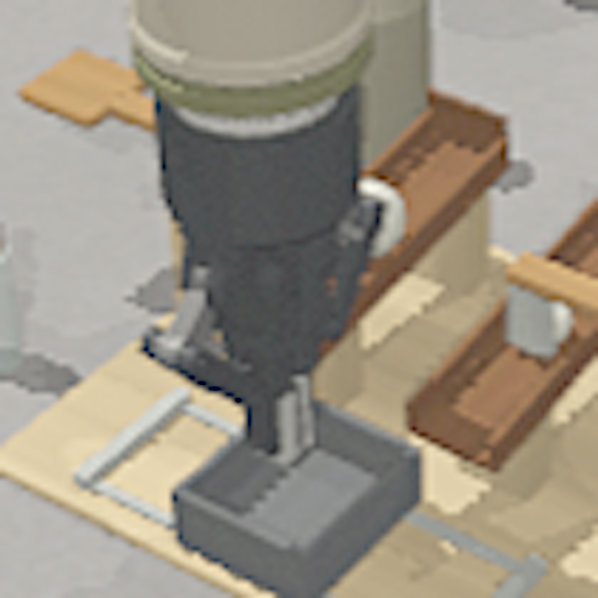

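The real tip is about 24 mm above the reported TCP: z≈48 against 24. So it passed over the tray rim. The lower knuckles also bulge along the jaw axis, towards the lanes. I'll rise, turn the jaws along feeder y, then push the tray's left wall from inside.

```bash
python3 -m handwheel '[{"x":0,"y":0,"z":-15,"wx":0,"wy":0,"wz":0,"grip":-1},{"x":0,"y":0,"z":-40,"wx":0,"wy":0,"wz":-0.1,"grip":-1},{"x":0,"y":0,"z":-60,"wx":0,"wy":0,"wz":-0.24,"grip":-1},{"x":0,"y":0,"z":-70,"wx":0,"wy":0,"wz":-0.38,"grip":-1},{"x":0,"y":0,"z":-70,"wx":0,"wy":0,"wz":-0.52,"grip":-1},{"x":0,"y":0,"z":-70,"wx":0,"wy":0,"wz":-0.66,"grip":-1},{"x":0,"y":0,"z":-70,"wx":0,"wy":0,"wz":-0.8,"grip":-1},{"x":0,"y":0,"z":-70,"wx":0,"wy":0,"wz":-0.94,"grip":-1}]'
python3 -m handwheel '[{"x":0,"y":0,"z":0,"wx":0,"wy":0,"wz":-0.12,"grip":-1},{"x":0,"y":0,"z":0,"wx":0,"wy":0,"wz":-0.26,"grip":-1},{"x":0,"y":0,"z":0,"wx":0,"wy":0,"wz":-0.4,"grip":-1},{"x":0,"y":0,"z":0,"wx":0,"wy":0,"wz":-0.54,"grip":-1},{"x":0,"y":0,"z":0,"wx":0,"wy":0,"wz":-0.63,"grip":-1},{"x":0,"y":0,"z":0,"wx":0,"wy":0,"wz":-0.63,"grip":-1},{"x":0,"y":0,"z":0,"wx":0,"wy":0,"wz":-0.63,"grip":-1},{"x":0,"y":0,"z":0,"wx":0,"wy":0,"wz":-0.63,"grip":-1}]'
sed -i 's/def go(X,world=False):/def go(X,world=False,a=0):/; s/c,sn=np.cos(p\[2\]),np.sin(p\[2\])$/c,sn=np.cos(p[2]+a),np.sin(p[2]+a)/' h.py
python3 - <<'E'
from h import *
import cv2
s=manip.sense(); print(s["qpos"].round(2))
go([-117,8,24],a=np.pi/2)
im=manip.camera("side"); cv2.imwrite("pics/side5_raw.png",im)
uv=proj("side",s["ee_pos"])[0]; print(uv)
z=cv2.resize(im[185:310,230:365],None,fx=5,fy=4.8,interpolation=cv2.INTER_CUBIC)
z=cv2.resize(im[190:310,230:365],None,fx=5,fy=5,interpolation=cv2.INTER_CUBIC)
z=(255*(z/255.)**.6).astype('uint8');cv2.circle(z,(int((uv[0]-230)*5),int((uv[1]-190)*5)),5,(0,0,255),1); cv2.imwrite("pics/side5.png",z)
E
```

```text
t: 5.95
ee_pos: [459.9, -22.5, 94.1]
tcp_rot: [0.833, 0.553, -0.0, 0.001]
wrist_force: [-0.2, -0.2, 0.3]
grip_width: 0.002
t: 6.75
ee_pos: [459.8, -22.6, 94.1]
tcp_rot: [0.621, 0.784, -0.001, 0.001]
wrist_force: [0.4, -0.3, -0.5]
grip_width: 0.001
[-0.51  0.11  0.52  1.96 -0.06  1.08  1.84]
t 6.75 feeder [-117.1    0.7] z 94.1 F [ 0.4 -0.3 -0.5] g 0.0
shift [ 7.4  0.1 70.1] rot [0.    0.002 0.003] world [458. -15.  24.]
[288.77028798 271.65913131]
```

View pics/side5.png

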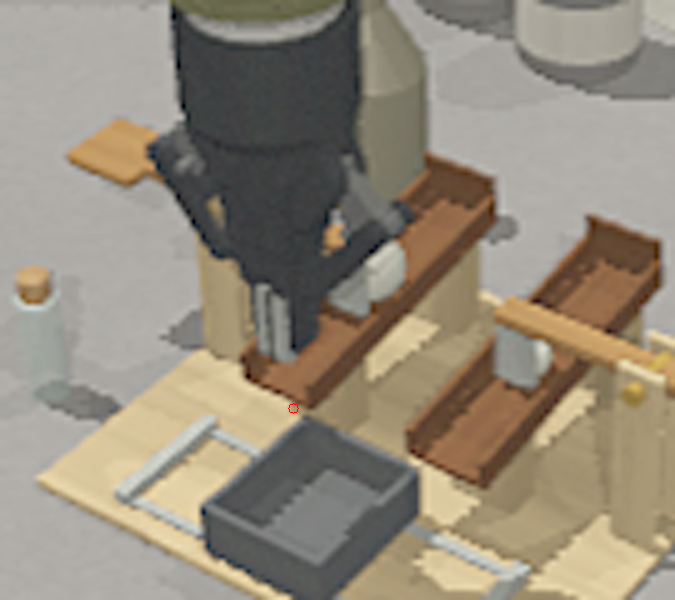

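```bash
python3 -m handwheel '[{"x":0,"y":-1,"z":10,"wx":0,"wy":0,"wz":0,"grip":-1},{"x":2,"y":-2,"z":25,"wx":0,"wy":0,"wz":0,"grip":-1},{"x":2,"y":-3,"z":40,"wx":0,"wy":0,"wz":0,"grip":-1},{"x":2,"y":-3,"z":55,"wx":0,"wy":0,"wz":0,"grip":-1},{"x":2,"y":-3,"z":65,"wx":0,"wy":0,"wz":0,"grip":-1},{"x":2,"y":-3,"z":75,"wx":0,"wy":0,"wz":0,"grip":-1},{"x":2,"y":-3,"z":80,"wx":0,"wy":0,"wz":0,"grip":-1},{"x":2,"y":-3,"z":80,"wx":0,"wy":0,"wz":0,"grip":-1}]'
python3 -m handwheel '[{"x":0,"y":0,"z":2,"wx":0,"wy":0,"wz":0,"grip":-1},{"x":0,"y":0,"z":4,"wx":0,"wy":0,"wz":0,"grip":-1},{"x":0,"y":0,"z":6,"wx":0,"wy":0,"wz":0,"grip":-1},{"x":0,"y":0,"z":8,"wx":0,"wy":0,"wz":0,"grip":-1},{"x":0,"y":0,"z":10,"wx":0,"wy":0,"wz":0,"grip":-1},{"x":0,"y":0,"z":12,"wx":0,"wy":0,"wz":0,"grip":-1},{"x":0,"y":0,"z":14,"wx":0,"wy":0,"wz":0,"grip":-1},{"x":0,"y":0,"z":14,"wx":0,"wy":0,"wz":0,"grip":-1}]'
python3 - <<'E'
from h import *
import cv2
s=manip.sense()
go([-119,68,-2],a=np.pi/2)
im=manip.camera("side"); cv2.imwrite("pics/side6_raw.png",im)
uv=proj("side",s["ee_pos"])[0]; print(uv)
z=cv2.resize(im[220:325,230:365],None,fx=5,fy=5,interpolation=cv2.INTER_CUBIC)
z=(255*(z/255.)**.6).astype('uint8'); cv2.imwrite("pics/side6.png",z)
E
```

```text
t: 7.6
ee_pos: [456.1, -21.5, 13.5]
tcp_rot: [0.621, 0.784, -0.001, 0.0]
wrist_force: [-0.2, 0.8, 0.3]
grip_width: -0.002
t: 8.4
ee_pos: [455.9, -21.6, -0.8]
tcp_rot: [0.621, 0.784, -0.001, 0.0]
wrist_force: [0.2, -0.1, 0.4]
grip_width: 0.002
t 8.4 feeder [-120.7    2.6] z -0.8 F [ 0.2 -0.1  0.4] g 0.0
shift [65.4  1.9  1.1] rot [-0.002  0.002  0.004] world [443.  43.  -2.]
[289.19314991 302.95856727]
```

View pics/side6.png

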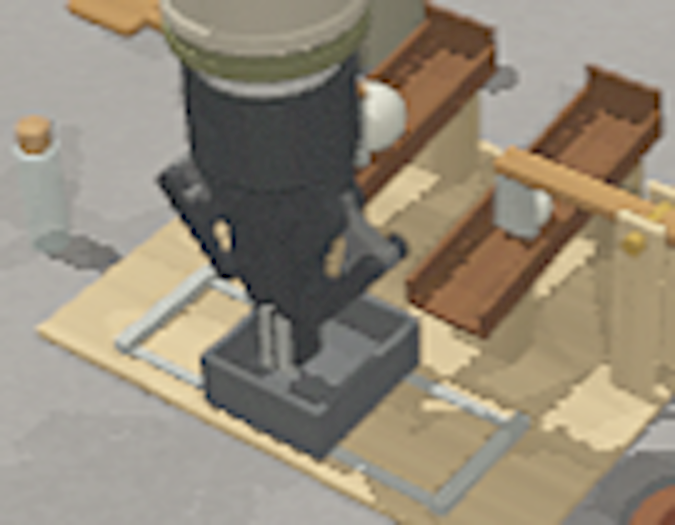

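The fingertip is inside the tray, with its shadow on the tray floor, and there's no contact force. Now I push slowly to +y.

```bash
python3 -m handwheel '[{"x":5,"y":0,"z":0,"wx":0,"wy":0,"wz":0,"grip":-1},{"x":11,"y":0,"z":0,"wx":0,"wy":0,"wz":0,"grip":-1},{"x":16,"y":0,"z":0,"wx":0,"wy":0,"wz":0,"grip":-1},{"x":21,"y":0,"z":0,"wx":0,"wy":0,"wz":0,"grip":-1},{"x":26,"y":0,"z":0,"wx":0,"wy":0,"wz":0,"grip":-1},{"x":31,"y":0,"z":0,"wx":0,"wy":0,"wz":0,"grip":-1},{"x":36,"y":0,"z":0,"wx":0,"wy":0,"wz":0,"grip":-1},{"x":40,"y":0,"z":0,"wx":0,"wy":0,"wz":0,"grip":-1}]'
python3 -m handwheel '[{"x":4,"y":0,"z":0,"wx":0,"wy":0,"wz":0,"grip":-1},{"x":8,"y":0,"z":0,"wx":0,"wy":0,"wz":0,"grip":-1},{"x":11,"y":0,"z":0,"wx":0,"wy":0,"wz":0,"grip":-1},{"x":14,"y":0,"z":0,"wx":0,"wy":0,"wz":0,"grip":-1},{"x":17,"y":0,"z":0,"wx":0,"wy":0,"wz":0,"grip":-1},{"x":19,"y":0,"z":0,"wx":0,"wy":0,"wz":0,"grip":-1},{"x":20,"y":0,"z":0,"wx":0,"wy":0,"wz":0,"grip":-1},{"x":20,"y":0,"z":0,"wx":0,"wy":0,"wz":0,"grip":-1}]'
python3 - <<'E'
from h import *
import cv2
go([-119,68,-2],a=np.pi/2)
im=manip.camera("side"); cv2.imwrite("pics/side7_raw.png",im)
z=cv2.resize(im[200:320,215:350],None,fx=5,fy=5,interpolation=cv2.INTER_CUBIC)
z=(255*(z/255.)**.6).astype('uint8'); cv2.imwrite("pics/side7.png",z)
E
```

```text
t: 9.25
ee_pos: [446.9, 17.7, -0.7]
tcp_rot: [0.621, 0.784, -0.001, 0.0]
wrist_force: [0.6, -1.9, 0.5]
grip_width: 0.002
t: 10.05
ee_pos: [442.2, 37.4, -0.7]
tcp_rot: [0.621, 0.784, -0.001, 0.0]
wrist_force: [-1.1, -0.0, 0.4]
grip_width: -0.002
t 10.05 feeder [-120.7   63.1] z -0.7 F [-1.1 -0.   0.4] g -0.0
shift [4.9 1.7 1.3] rot [-0.001  0.002  0.004] world [443.  43.  -2.]
```

View pics/side7.png

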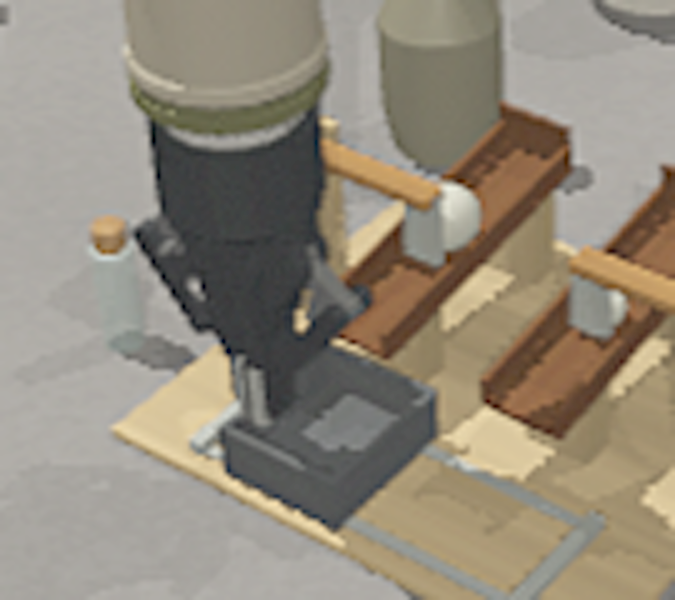

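The tray is following the finger and has moved left, with the finger at its left wall. I'll push a few mm more until the force shows the stop.

```bash
python3 -m handwheel '[{"x":1,"y":0,"z":0,"wx":0,"wy":0,"wz":0,"grip":-1},{"x":2,"y":0,"z":0,"wx":0,"wy":0,"wz":0,"grip":-1},{"x":3,"y":0,"z":0,"wx":0,"wy":0,"wz":0,"grip":-1},{"x":3.5,"y":0,"z":0,"wx":0,"wy":0,"wz":0,"grip":-1},{"x":4,"y":0,"z":0,"wx":0,"wy":0,"wz":0,"grip":-1},{"x":4.5,"y":0,"z":0,"wx":0,"wy":0,"wz":0,"grip":-1},{"x":5,"y":0,"z":0,"wx":0,"wy":0,"wz":0,"grip":-1},{"x":5,"y":0,"z":0,"wx":0,"wy":0,"wz":0,"grip":-1}]'
```

```text
t: 10.9
ee_pos: [440.9, 42.3, -0.8]
tcp_rot: [0.621, 0.784, -0.001, 0.0]
wrist_force: [1.2, -1.6, 0.2]
grip_width: 0.003
```

```bash
python3 -m handwheel '[{"x":0.5,"y":0,"z":0,"wx":0,"wy":0,"wz":0,"grip":-1},{"x":1,"y":0,"z":0,"wx":0,"wy":0,"wz":0,"grip":-1},{"x":1.5,"y":0,"z":0,"wx":0,"wy":0,"wz":0,"grip":-1},{"x":2,"y":0,"z":0,"wx":0,"wy":0,"wz":0,"grip":-1},{"x":2.5,"y":0,"z":0,"wx":0,"wy":0,"wz":0,"grip":-1},{"x":3,"y":0,"z":0,"wx":0,"wy":0,"wz":0,"grip":-1},{"x":3.5,"y":0,"z":0,"wx":0,"wy":0,"wz":0,"grip":-1},{"x":4,"y":0,"z":0,"wx":0,"wy":0,"wz":0,"grip":-1}]'; python3 - <<'E'
from h import *
import cv2
go([-119,68,-2],a=np.pi/2)
im=manip.camera("side"); cv2.imwrite("pics/side8_raw.png",im)
a,c=265,235
z=cv2.resize(im[a:a+60,c:c+80],None,fx=8,fy=8,interpolation=cv2.INTER_CUBIC)
z=(255*(z/255.)**.6).astype('uint8'); cv2.imwrite("pics/side8.png",z)
for X in [(-145,85,36),(-65,15,36),(-145,15,36),(-105,94,12)]: print(X,((proj("side",F(p,X))-(c,a))*8).round().tolist())
E
```

```text
t: 11.7
ee_pos: [440.0, 46.2, -0.8]
tcp_rot: [0.621, 0.784, -0.001, 0.0]
wrist_force: [1.2, -1.3, -0.6]
grip_width: -0.001
t 11.7 feeder [-120.9   72.2] z -0.8 F [ 1.2 -1.3 -0.6] g -0.0
shift [-4.2  1.9  1.2] rot [-0.002  0.002  0.004] world [443.  43.  -2.]
(-145, 85, 36) [[157.0, 150.0]]
(-65, 15, 36) [[509.0, 91.0]]
(-145, 15, 36) [[341.0, 243.0]]
(-105, 94, 12) [[229.0, 126.0]]
```

View pics/side8.png

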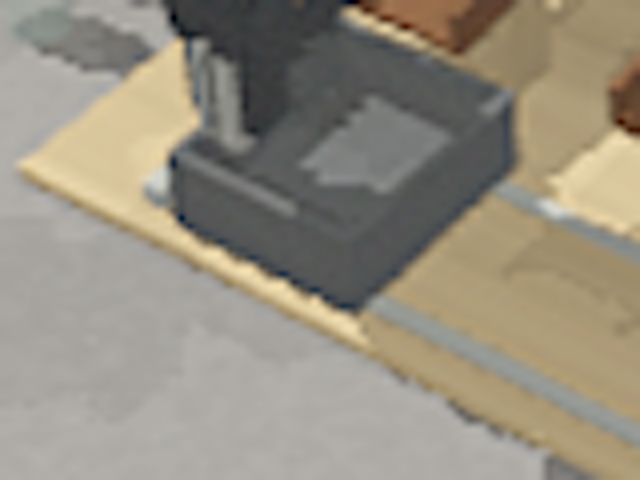

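The tray is about 6 mm short of the stop: its front-left corner is at (175,153) and (157,150) is expected. I'll push further.

```bash
python3 -m handwheel '[{"x":1,"y":0,"z":0,"wx":0,"wy":0,"wz":0,"grip":-1},{"x":2,"y":0,"z":0,"wx":0,"wy":0,"wz":0,"grip":-1},{"x":3,"y":0,"z":0,"wx":0,"wy":0,"wz":0,"grip":-1},{"x":4,"y":0,"z":0,"wx":0,"wy":0,"wz":0,"grip":-1},{"x":4.5,"y":0,"z":0,"wx":0,"wy":0,"wz":0,"grip":-1},{"x":5,"y":0,"z":0,"wx":0,"wy":0,"wz":0,"grip":-1},{"x":5.5,"y":0,"z":0,"wx":0,"wy":0,"wz":0,"grip":-1},{"x":6,"y":0,"z":0,"wx":0,"wy":0,"wz":0,"grip":-1}]'
python3 -m handwheel '[{"x":0.4,"y":0,"z":0,"wx":0,"wy":0,"wz":0,"grip":-1},{"x":0.8,"y":0,"z":0,"wx":0,"wy":0,"wz":0,"grip":-1},{"x":1.2,"y":0,"z":0,"wx":0,"wy":0,"wz":0,"grip":-1},{"x":1.5,"y":0,"z":0,"wx":0,"wy":0,"wz":0,"grip":-1},{"x":1.5,"y":0,"z":0,"wx":0,"wy":0,"wz":0,"grip":-1},{"x":1.5,"y":0,"z":0,"wx":0,"wy":0,"wz":0,"grip":-1},{"x":1.5,"y":0,"z":0,"wx":0,"wy":0,"wz":0,"grip":-1},{"x":1.5,"y":0,"z":0,"wx":0,"wy":0,"wz":0,"grip":-1}]'
```

```text
t: 12.55
ee_pos: [439.0, 50.7, -0.8]
tcp_rot: [0.622, 0.783, -0.001, 0.001]
wrist_force: [2.5, -8.5, -1.1]
grip_width: -0.001
t: 13.35
ee_pos: [439.0, 50.7, -0.8]
tcp_rot: [0.622, 0.783, -0.002, 0.002]
wrist_force: [2.7, -8.6, -0.7]
grip_width: -0.0
```

At the stop: 8.6 N and no further motion. Back off and go up.

```bash
python3 -m handwheel '[{"x":-5,"y":0,"z":0,"wx":0,"wy":0,"wz":0,"grip":-1},{"x":-15,"y":0,"z":0,"wx":0,"wy":0,"wz":0,"grip":-1},{"x":-20,"y":0,"z":-10,"wx":0,"wy":0,"wz":0,"grip":-1},{"x":-20,"y":0,"z":-30,"wx":0,"wy":0,"wz":0,"grip":-1},{"x":-20,"y":0,"z":-60,"wx":0,"wy":0,"wz":0,"grip":-1},{"x":-20,"y":0,"z":-100,"wx":0,"wy":0,"wz":0,"grip":-1},{"x":-20,"y":0,"z":-140,"wx":0,"wy":0,"wz":0,"grip":-1},{"x":-20,"y":0,"z":-150,"wx":0,"wy":0,"wz":0,"grip":-1}]'
python3 -m handwheel '[{"x":0,"y":0,"z":0,"wx":0,"wy":0,"wz":0.1,"grip":-1},{"x":0,"y":0,"z":0,"wx":0,"wy":0,"wz":0.24,"grip":-1},{"x":0,"y":0,"z":0,"wx":0,"wy":0,"wz":0.38,"grip":-1},{"x":0,"y":0,"z":0,"wx":0,"wy":0,"wz":0.52,"grip":-1},{"x":0,"y":0,"z":0,"wx":0,"wy":0,"wz":0.66,"grip":-1},{"x":0,"y":0,"z":0,"wx":0,"wy":0,"wz":0.8,"grip":-1},{"x":0,"y":0,"z":0,"wx":0,"wy":0,"wz":0.94,"grip":-1},{"x":0,"y":0,"z":0,"wx":0,"wy":0,"wz":0.94,"grip":-1}]'
python3 - <<'E'
from h import *
import cv2
go([-10,198,150])
im=manip.camera("side"); 
z=cv2.resize(im[190:320,215:375],None,fx=4.5,fy=4.5,interpolation=cv2.INTER_CUBIC)
z=(255*(z/255.)**.6).astype('uint8'); cv2.imwrite("pics/side9.png",z)
im=manip.camera("top"); cv2.imwrite("pics/top9.png",cv2.resize(im[190:340,220:440],None,fx=3.6,fy=3.6))
E
```

```text
t: 14.15
ee_pos: [445.9, 32.0, 154.3]
tcp_rot: [0.622, 0.783, 0.001, 0.003]
wrist_force: [0.1, 0.1, 0.5]
grip_width: -0.002
t: 14.95
ee_pos: [445.6, 31.8, 154.4]
tcp_rot: [0.91, 0.415, 0.002, 0.002]
wrist_force: [0.1, -0.6, 0.3]
grip_width: 0.002
t 14.95 feeder [-118.7   56.9] z 154.4 F [ 0.1 -0.6  0.3] g 0.0
shift [170.9 -50.1   4.5] rot [ 0.005 -0.004  0.629] world [520. 194. 150.]
```

View pics/side9.png

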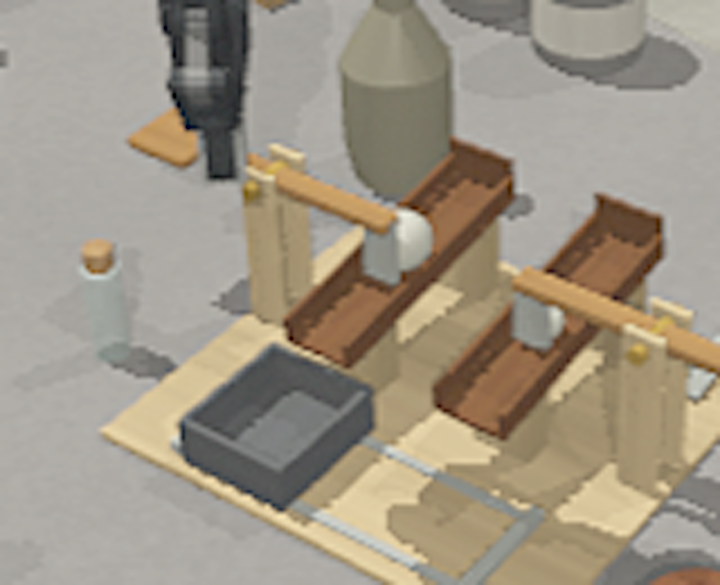

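The tray is against its left stop, both balls are behind their gates and the vial is fine. Next, to above paddle_left.

```bash
python3 -m handwheel '[{"x":20,"y":-6,"z":0,"wx":0,"wy":0,"wz":0.08,"grip":-1},{"x":50,"y":-15,"z":0,"wx":0,"wy":0,"wz":0.2,"grip":-1},{"x":85,"y":-25,"z":0,"wx":0,"wy":0,"wz":0.34,"grip":-1},{"x":120,"y":-35,"z":0,"wx":0,"wy":0,"wz":0.48,"grip":-1},{"x":150,"y":-44,"z":0,"wx":0,"wy":0,"wz":0.6,"grip":-1},{"x":170,"y":-50,"z":0,"wx":0,"wy":0,"wz":0.629,"grip":-1},{"x":171,"y":-50,"z":0,"wx":0,"wy":0,"wz":0.629,"grip":-1},{"x":171,"y":-50,"z":0,"wx":0,"wy":0,"wz":0.629,"grip":-1}]'
python3 - <<'E'
from h import *
import cv2
go([-10,199,90])
s=manip.sense()
im=manip.camera("side"); uv=proj("side",s["ee_pos"])[0]; print(uv, "tip@+26",proj("side",s["ee_pos"]+[0,0,26]), "paddle",proj("side",F(p,(-10,195,104))))
a,c=150,200
z=cv2.resize(im[a:a+130,c:c+160],None,fx=4.5,fy=4.5,interpolation=cv2.INTER_CUBIC)
z=(255*(z/255.)**.6).astype('uint8');cv2.circle(z,(int((uv[0]-c)*4.5),int((uv[1]-a)*4.5)),5,(0,0,255),1); cv2.imwrite("pics/side10.png",z)
E
```

```text
t: 15.85
ee_pos: [518.9, 194.0, 154.1]
tcp_rot: [0.993, 0.118, 0.003, 0.002]
wrist_force: [-0.1, -0.7, 0.2]
grip_width: 0.001
t 15.85 feeder [-10.9 198.5] z 154.1 F [-0.1 -0.7  0.2] g 0.0
shift [ 0.6 -0.7 64.1] rot [ 0.004 -0.005  0.01 ] world [520. 195.  90.]
[251.80471244 202.41156583] tip@+26 [[250.76401111 193.44715809]] paddle [[254.98906612 219.28032866]]
```

View pics/side10.png

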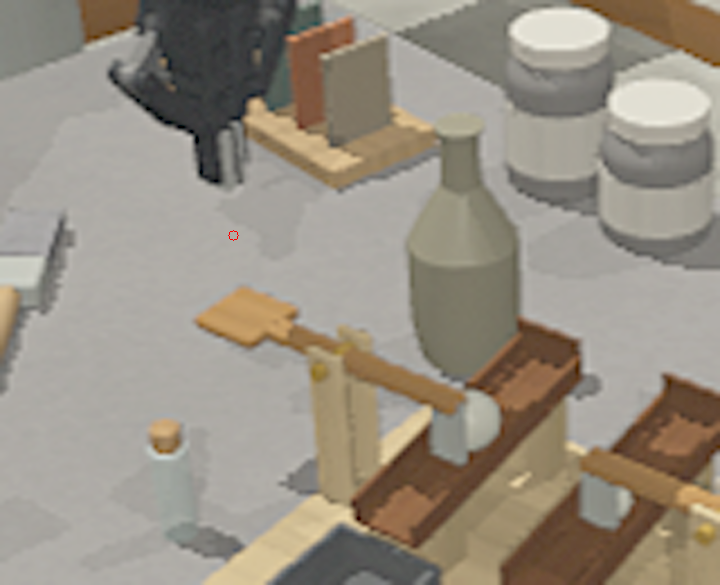

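```bash
python3 -m handwheel '[{"x":1,"y":0,"z":5,"wx":0,"wy":0,"wz":0.01,"grip":-1},{"x":1,"y":2,"z":15,"wx":0,"wy":0,"wz":0.01,"grip":-1},{"x":1,"y":3,"z":28,"wx":0,"wy":0,"wz":0.01,"grip":-1},{"x":1,"y":3,"z":40,"wx":0,"wy":0,"wz":0.01,"grip":-1},{"x":1,"y":3,"z":50,"wx":0,"wy":0,"wz":0.01,"grip":-1},{"x":1,"y":3,"z":57,"wx":0,"wy":0,"wz":0.01,"grip":-1},{"x":1,"y":3,"z":60,"wx":0,"wy":0,"wz":0.01,"grip":-1},{"x":1,"y":3,"z":60,"wx":0,"wy":0,"wz":0.01,"grip":-1}]'
python3 - <<'E'
from h import *
import cv2
go([-10,196,78])
s=manip.sense()
im=manip.camera("side"); uv=proj("side",s["ee_pos"])[0]; print(uv)
a,c=170,210
z=cv2.resize(im[a:a+90,c:c+120],None,fx=6,fy=6,interpolation=cv2.INTER_CUBIC)
z=(255*(z/255.)**.6).astype('uint8');cv2.circle(z,(int((uv[0]-c)*6),int((uv[1]-a)*6)),5,(0,0,255),1); cv2.imwrite("pics/side11.png",z)
im=manip.camera("top"); cv2.imwrite("pics/top11.png",cv2.resize(im[190:340,200:420],None,fx=3.6,fy=3.6))
E
```

```text
t: 16.7
ee_pos: [520.8, 190.3, 93.9]
tcp_rot: [0.994, 0.112, 0.003, 0.002]
wrist_force: [0.2, 0.2, -1.0]
grip_width: 0.003
t 16.7 feeder [ -9.9 194.5] z 93.9 F [ 0.2  0.2 -1. ] g 0.0
shift [-0.2 -1.6 15.9] rot [ 0.004 -0.005 -0.001] world [520. 192.  78.]
[255.53726162 222.56404801]
```

View pics/side11.png

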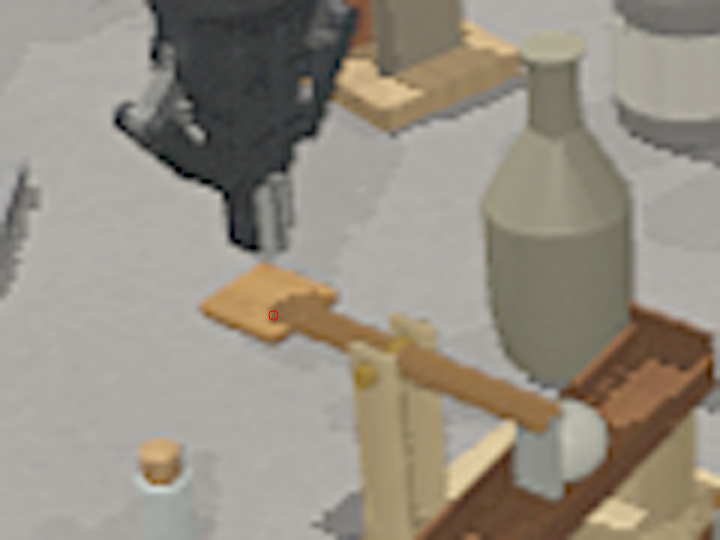

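View pics/top11.png

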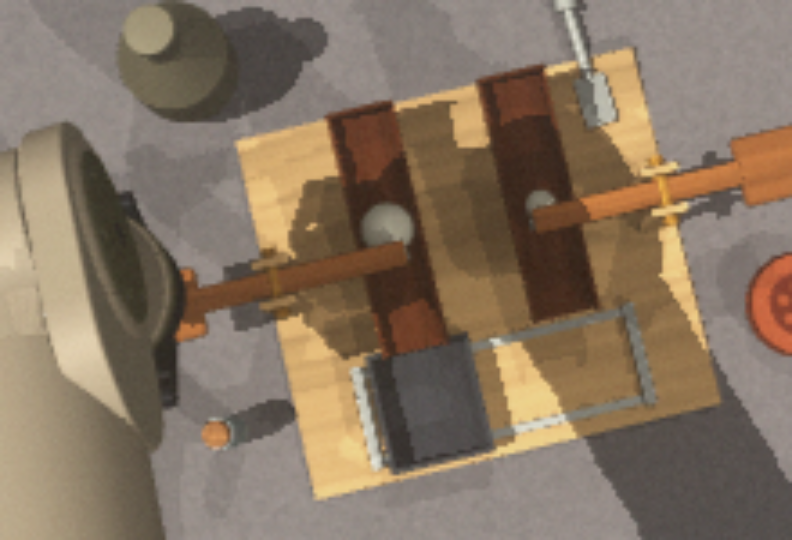

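```bash
python3 - <<'E'
from h import *
for h in(116,120,124,128): print("tip",h,inv(ray("side",(210+258/6,170+250/6),h)).round(1))
for uv in[(370,355),(395,472),(465,337),(495,450)]: print("rim",inv(ray("top",(200+uv[0]/3.6,190+uv[1]/3.6),36)).round(1))
for uv in[(352,370),(375,468)]: print("stop",inv(ray("top",(200+uv[0]/3.6,190+uv[1]/3.6),12)).round(1))
E
```

```text
tip 116 [  1.2 210.3]
tip 120 [ -3.4 205.7]
tip 124 [ -7.9 201.1]
tip 128 [-12.4 196.6]
rim [-64.8  81.9]
rim [-142.8   83.1]
rim [-67.7  18.2]
rim [-143.9   16.1]
stop [-71.   97.3]
stop [-138.    96.9]
```

The tray measures y≈50 mm, so it's at the stop. The tip is over the paddle at about (-8, 200). Pressing in stages.

```bash
python3 -m handwheel '[{"x":0,"y":0,"z":3,"wx":0,"wy":0,"wz":0,"grip":-1},{"x":0,"y":0,"z":7,"wx":0,"wy":0,"wz":0,"grip":-1},{"x":0,"y":0,"z":11,"wx":0,"wy":0,"wz":0,"grip":-1},{"x":0,"y":0,"z":15,"wx":0,"wy":0,"wz":0,"grip":-1},{"x":0,"y":0,"z":19,"wx":0,"wy":0,"wz":0,"grip":-1},{"x":0,"y":0,"z":23,"wx":0,"wy":0,"wz":0,"grip":-1},{"x":0,"y":0,"z":25,"wx":0,"wy":0,"wz":0,"grip":-1},{"x":0,"y":0,"z":25,"wx":0,"wy":0,"wz":0,"grip":-1}]'
python3 - <<'E'
from h import *
import cv2
go([-10,196,46])
im=manip.camera("side")
a,c=170,210
z=cv2.resize(im[a:a+90,c:c+120],None,fx=6,fy=6,interpolation=cv2.INTER_CUBIC)
z=(255*(z/255.)**.6).astype('uint8'); cv2.imwrite("pics/side12.png",z)
E
```

```text
t: 17.6
ee_pos: [521.2, 190.2, 69.3]
tcp_rot: [0.994, 0.112, 0.003, 0.002]
wrist_force: [0.3, -0.1, -0.4]
grip_width: -0.001
t 17.6 feeder [ -9.5 194.3] z 69.3 F [ 0.3 -0.1 -0.4] g -0.0
shift [-0.6 -1.8 23.3] rot [ 0.004 -0.005 -0.001] world [520. 192.  46.]
```

View pics/side12.png

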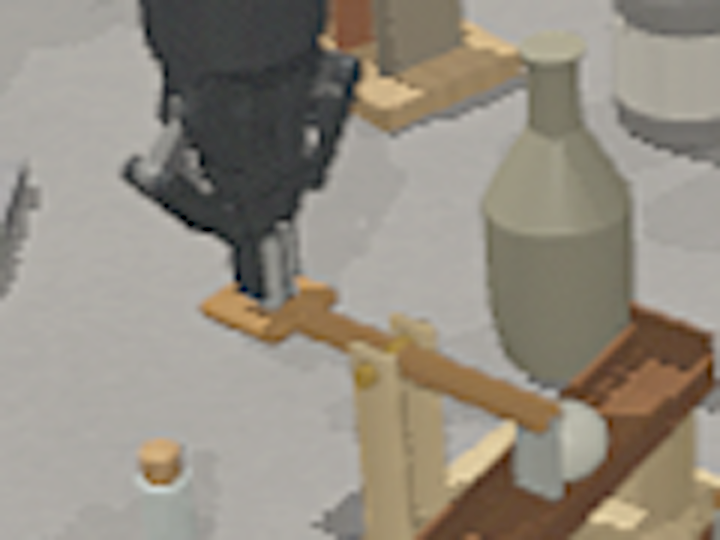

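The tip is right at the paddle surface and has loaded nothing yet. Continue down.

```bash
python3 -m handwheel '[{"x":0,"y":0,"z":2,"wx":0,"wy":0,"wz":0,"grip":-1},{"x":0,"y":0,"z":4,"wx":0,"wy":0,"wz":0,"grip":-1},{"x":0,"y":0,"z":6,"wx":0,"wy":0,"wz":0,"grip":-1},{"x":0,"y":0,"z":8,"wx":0,"wy":0,"wz":0,"grip":-1},{"x":0,"y":0,"z":10,"wx":0,"wy":0,"wz":0,"grip":-1},{"x":0,"y":0,"z":12,"wx":0,"wy":0,"wz":0,"grip":-1},{"x":0,"y":0,"z":14,"wx":0,"wy":0,"wz":0,"grip":-1},{"x":0,"y":0,"z":14,"wx":0,"wy":0,"wz":0,"grip":-1}]'
python3 - <<'E'
from h import *
import cv2
go([-10,196,46])
im=manip.camera("side")
a,c=170,210
z=cv2.resize(im[a:a+110,c:c+120],None,fx=5,fy=5,interpolation=cv2.INTER_CUBIC)
z=(255*(z/255.)**.6).astype('uint8'); cv2.imwrite("pics/side13.png",z)
E
```

```text
t: 18.45
ee_pos: [521.7, 189.9, 55.4]
tcp_rot: [0.994, 0.112, 0.003, 0.002]
wrist_force: [0.8, -0.6, 3.0]
grip_width: -0.003
t 18.45 feeder [ -9.  193.9] z 55.4 F [ 0.8 -0.6  3. ] g -0.0
shift [-1.  -2.1  9.4] rot [ 0.005 -0.006 -0.002] world [520. 192.  46.]
```

View pics/side13.png

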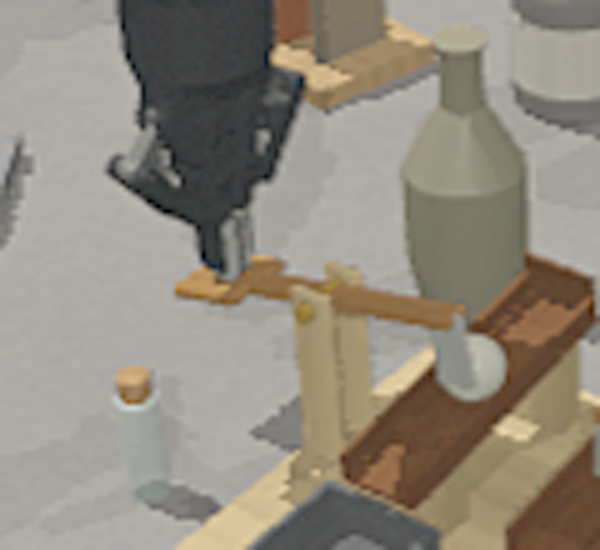

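The rocker has tilted to about 0.2 rad at 3 N. Press the rest of the way and hold.

```bash
python3 -m handwheel '[{"x":0,"y":0,"z":3,"wx":0,"wy":0,"wz":0,"grip":-1},{"x":0,"y":0,"z":6,"wx":0,"wy":0,"wz":0,"grip":-1},{"x":0,"y":0,"z":9,"wx":0,"wy":0,"wz":0,"grip":-1},{"x":0,"y":0,"z":12,"wx":0,"wy":0,"wz":0,"grip":-1},{"x":0,"y":0,"z":14,"wx":0,"wy":0,"wz":0,"grip":-1},{"x":0,"y":0,"z":15,"wx":0,"wy":0,"wz":0,"grip":-1},{"x":0,"y":0,"z":15,"wx":0,"wy":0,"wz":0,"grip":-1},{"x":0,"y":0,"z":15,"wx":0,"wy":0,"wz":0,"grip":-1}]'
python3 - <<'E'
from h import *
import cv2
go([-10,196,46])
im=manip.camera("side")
a,c=170,210
z=cv2.resize(im[a:a+130,c:c+130],None,fx=4.6,fy=4.6,interpolation=cv2.INTER_CUBIC)
z=(255*(z/255.)**.6).astype('uint8'); cv2.imwrite("pics/side14.png",z)
E
```

```text
t: 19.3
ee_pos: [521.7, 190.1, 40.5]
tcp_rot: [0.994, 0.112, 0.003, 0.002]
wrist_force: [-0.0, -1.1, 5.1]
grip_width: 0.002
t 19.3 feeder [ -9.  194.1] z 40.5 F [-0.  -1.1  5.1] g 0.0
shift [-1.  -1.9 -5.5] rot [ 0.004 -0.006 -0.002] world [520. 192.  46.]
```

View pics/side14.png

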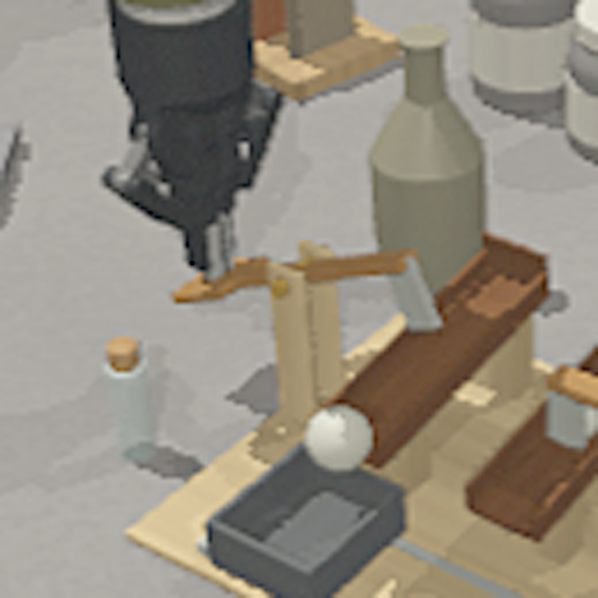

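The gate is up and the ball is rolling off the mouth into the tray. I'll hold for 0.8 s, then look.

```bash
python3 -m handwheel '[{"x":0,"y":0,"z":0,"wx":0,"wy":0,"wz":0,"grip":-1},{"x":0,"y":0,"z":0,"wx":0,"wy":0,"wz":0,"grip":-1},{"x":0,"y":0,"z":0,"wx":0,"wy":0,"wz":0,"grip":-1},{"x":0,"y":0,"z":0,"wx":0,"wy":0,"wz":0,"grip":-1},{"x":0,"y":0,"z":0,"wx":0,"wy":0,"wz":0,"grip":-1},{"x":0,"y":0,"z":0,"wx":0,"wy":0,"wz":0,"grip":-1},{"x":0,"y":0,"z":0,"wx":0,"wy":0,"wz":0,"grip":-1},{"x":0,"y":0,"z":0,"wx":0,"wy":0,"wz":0,"grip":-1}]'
python3 - <<'E'
from h import *
import cv2
im=manip.camera("side")
a,c=170,210
z=cv2.resize(im[a:a+130,c:c+130],None,fx=4.6,fy=4.6,interpolation=cv2.INTER_CUBIC)
z=(255*(z/255.)**.6).astype('uint8'); cv2.imwrite("pics/side15.png",z)
E
```

```text
t: 20.15
ee_pos: [521.7, 190.2, 40.6]
tcp_rot: [0.994, 0.112, 0.003, 0.002]
wrist_force: [0.7, -1.1, 5.9]
grip_width: 0.001
```

View pics/side15.png

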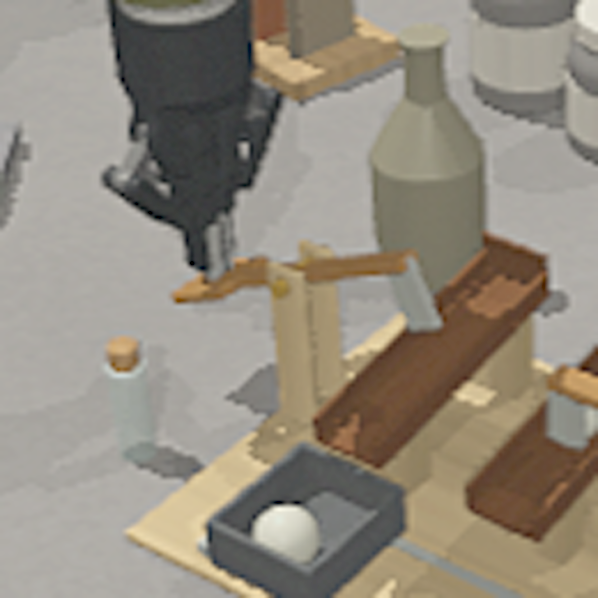

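The ball is in the tray. I'll release the rocker gradually and then lift clear.

```bash
python3 -m handwheel '[{"x":0,"y":0,"z":-5,"wx":0,"wy":0,"wz":0,"grip":-1},{"x":0,"y":0,"z":-10,"wx":0,"wy":0,"wz":0,"grip":-1},{"x":0,"y":0,"z":-15,"wx":0,"wy":0,"wz":0,"grip":-1},{"x":0,"y":0,"z":-20,"wx":0,"wy":0,"wz":0,"grip":-1},{"x":0,"y":0,"z":-26,"wx":0,"wy":0,"wz":0,"grip":-1},{"x":0,"y":0,"z":-34,"wx":0,"wy":0,"wz":0,"grip":-1},{"x":0,"y":0,"z":-50,"wx":0,"wy":0,"wz":0,"grip":-1},{"x":0,"y":0,"z":-75,"wx":0,"wy":0,"wz":0,"grip":-1}]'
python3 -m handwheel '[{"x":0,"y":0,"z":-30,"wx":0,"wy":0,"wz":0,"grip":-1},{"x":0,"y":-20,"z":-60,"wx":0,"wy":0,"wz":0,"grip":-1},{"x":0,"y":-60,"z":-70,"wx":0,"wy":0,"wz":0,"grip":-1},{"x":-10,"y":-100,"z":-70,"wx":0,"wy":0,"wz":0,"grip":-1},{"x":-20,"y":-140,"z":-70,"wx":0,"wy":0,"wz":0,"grip":-1},{"x":-20,"y":-160,"z":-70,"wx":0,"wy":0,"wz":0,"grip":-1},{"x":-20,"y":-160,"z":-70,"wx":0,"wy":0,"wz":0,"grip":-1},{"x":-20,"y":-160,"z":-70,"wx":0,"wy":0,"wz":0,"grip":-1}]'
python3 - <<'E'
from h import *
import cv2
im=manip.camera("side")
z=cv2.resize(im[170:350,215:415],None,fx=3.3,fy=3.3,interpolation=cv2.INTER_CUBIC); cv2.imwrite("pics/side16.png",z)
im=manip.camera("top"); cv2.imwrite("pics/top16_raw.png",im); cv2.imwrite("pics/top16.png",cv2.resize(im[190:340,220:440],None,fx=3.6,fy=3.6,interpolation=cv2.INTER_CUBIC))
E
```

```text
t: 21.0
ee_pos: [520.1, 189.0, 115.0]
tcp_rot: [0.994, 0.112, 0.002, 0.003]
wrist_force: [-0.0, -0.8, -0.5]
grip_width: 0.0
t: 21.8
ee_pos: [465.0, 340.0, 183.8]
tcp_rot: [0.994, 0.112, 0.001, 0.004]
wrist_force: [0.0, 0.1, 0.5]
grip_width: 0.002
```

View pics/side16.png

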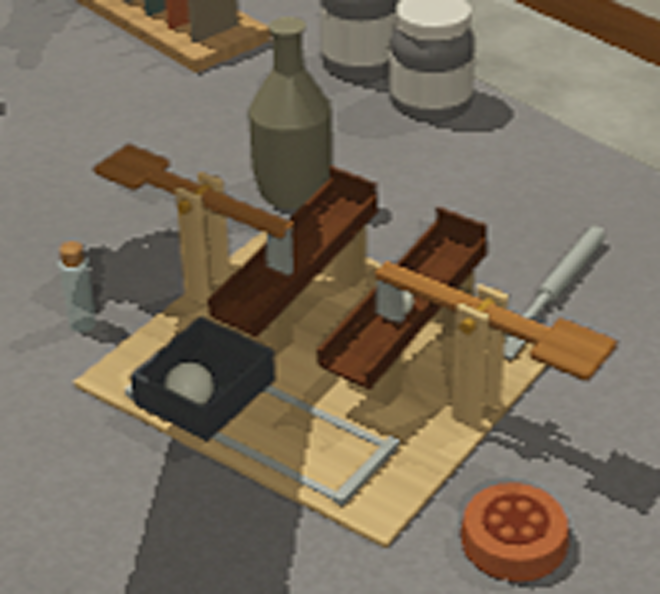

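View pics/top16.png

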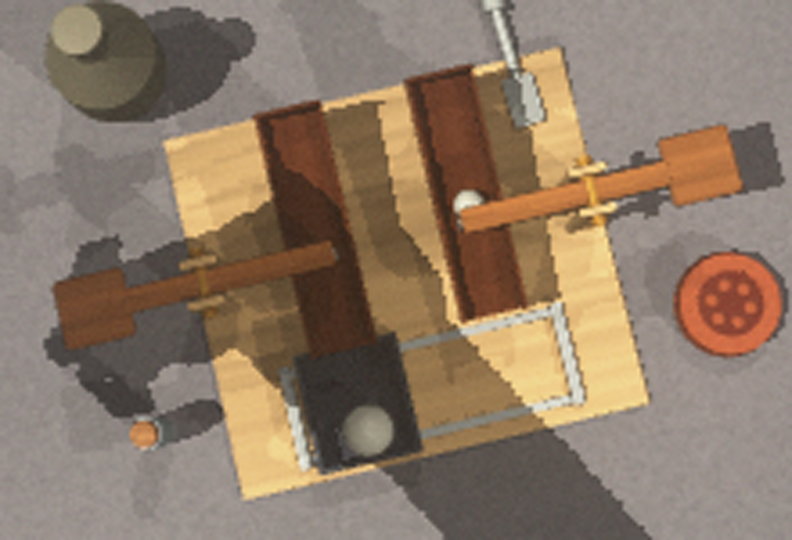

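Both rockers are level, the ball is in the tray at top-zoom (368,430), the small ball is behind its gate and the bystanders look unchanged. One settle call, then final numbers.

```bash
python3 -m handwheel '[{"x":0,"y":0,"z":0,"wx":0,"wy":0,"wz":0,"grip":-1},{"x":0,"y":0,"z":0,"wx":0,"wy":0,"wz":0,"grip":-1},{"x":0,"y":0,"z":0,"wx":0,"wy":0,"wz":0,"grip":-1},{"x":0,"y":0,"z":0,"wx":0,"wy":0,"wz":0,"grip":-1},{"x":0,"y":0,"z":0,"wx":0,"wy":0,"wz":0,"grip":-1},{"x":0,"y":0,"z":0,"wx":0,"wy":0,"wz":0,"grip":-1},{"x":0,"y":0,"z":0,"wx":0,"wy":0,"wz":0,"grip":-1},{"x":0,"y":0,"z":0,"wx":0,"wy":0,"wz":0,"grip":-1}]'
python3 - <<'E'
from h import *
import cv2
im=manip.camera("top"); old=cv2.imread("pics/top16_raw.png"); ini=cv2.imread("pics/top0.png")
print("tray-area diff vs previous",cv2.absdiff(im,old)[280:325,295:345].max())
uv=(220+368/3.6,190+430/3.6); print("ball feeder",inv(ray("top",uv,29)).round(1))
print("rim y",[inv(ray("top",(220+u/3.6,190+v/3.6),36)).round(1) for u,v in((298,355),(322,472),(400,335),(422,455))])
for n,(a,b,c,d) in {"vial":(295,320,250,285),"mould":(255,290,400,440),"tool":(150,225,335,375),"bottle":(185,225,230,270),"small":(238,252,342,358),"brush":(255,320,110,185),"bowl":(265,325,500,560)}.items():
    print(n,"mean diff",cv2.absdiff(im,ini)[a:b,c:d].mean().round(2))
E
```

```text
t: 22.7
ee_pos: [465.7, 339.0, 184.0]
tcp_rot: [0.994, 0.11, 0.002, 0.003]
wrist_force: [-0.6, -0.3, -0.7]
grip_width: 0.0
tray-area diff vs previous 69
ball feeder [-123.2   48.4]
rim y [array([-64.8,  81.9]), array([-142.6,   83.7]), array([-67.5,  13.4]), array([-146.9,   17.5])]
vial mean diff 10.93
mould mean diff 4.99
tool mean diff 5.43
bottle mean diff 4.47
small mean diff 3.77
brush mean diff 40.07
bowl mean diff 5.11
```

```bash
python3 - <<'E'
from h import *
import cv2
a=manip.camera("top"); b=manip.camera("top")
d=cv2.absdiff(a,b)[280:325,295:345]; print(d.max())
cv2.imwrite("pics/top17.png",a)
old=cv2.imread("pics/top16_raw.png")
cv2.imwrite("pics/cmp.png",cv2.resize(np.hstack([old[270:330,285:355],a[270:330,285:355]]),None,fx=5,fy=5,interpolation=cv2.INTER_CUBIC))
E
```

```text
11
```

View pics/cmp.png

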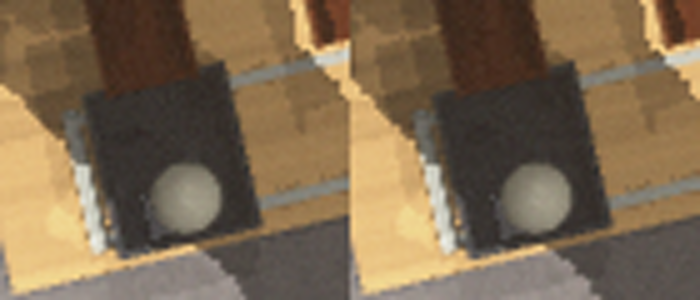

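View pics/top17.png

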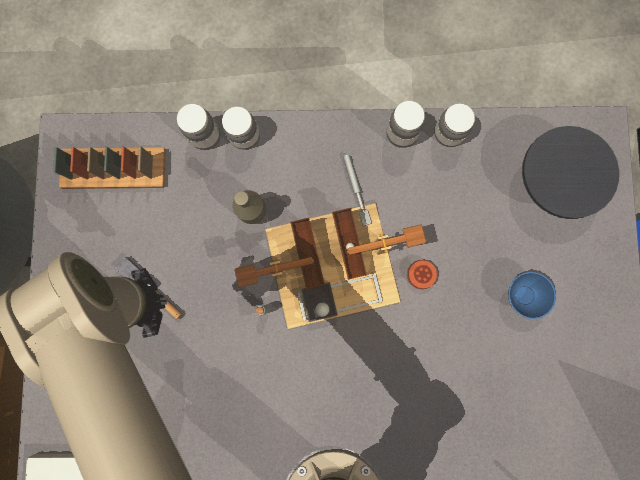

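The ball is still: two successive frames differ only by noise, and the earlier difference was the arm's moving shadow. The brush difference is the arm covering the brush; the tip is about 200 mm above it. Handing in.

```bash
python3 -c "
from cell import manip
print(manip.close_job(), manip.sense()['t'])"
```

```text
the job is handed in; nothing more can be done
the job is handed in; nothing more can be done
```

The job is done and handed in at about 23 s of the 48 s allowed; no verdict is reported. I pushed the tray from inside its left wall to the left stop, under the larger ball's lane. I then pressed the left paddle down until the ball rolled into the tray, and released it.

**Last checks:**
- **Tray:** its rim corners give y ≈ +49 mm. It was pressed against the stop at about 8.6 N with no further motion.
- **Large ball:** it rests in the tray at about x −123, y +48 mm in the feeder frame and is still; two successive frames differ only by noise.
- **Rockers:** both look level by eye; I did not measure the angles.
- **Small ball and bystanders:** the small ball, bottle, banding tool, sprig mould and glaze bowl look unchanged, and so does the vial apart from shadow. The arm partly covered the glaze brush in the last picture, so I could not compare it with the start. The tip only passed about 200 mm above it.
- **Robot:** it is clear of everything, with wrist force near zero.

**What disagreed:**
- **Tip height:** in the pictures the real fingertip stood about 25–33 mm above the reported TCP. My first push therefore passed over the tray without touching it, and I corrected the height by eye.
- **Stopping point:** the tray reached its stop with the TCP about 10 mm farther along than I expected, which I put down to thinner fingertips or a small TCP offset.

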